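# Fetch the hemmed-in jar for weighing

## Task

The small low jar on the stock tray has to be weighed, but three taller bottles hem it in: first stand all three bottles aside on the empty steel side tray, then set the jar in the middle of the balance pan, and then put each bottle back on the very spot on the stock tray where it stood before (the jar stays on the pan). Set everything down upright without dropping it or knocking it over, and leave the reagent bottle, the mortar and the spoon alone.

Things in the scene. Friction and masses are not known exactly. Their poses are not given: they have to be found in the camera images.
- dropper_bottle: Round amber glass dropper bottle with paper label, black collar and short black rubber bulb, 116 mm tall, about 130 g. Origin: centre of its underside, z up. Straight round body 40 mm in diameter from 0 to 82 mm height, above it a sloping shoulder and a collar 23 mm in diameter. Stands at the start on one of the stock tray's three outer pads; one of the three bottles in the way.
- square_bottle: Square white plastic bottle with round grey screw cap, 105 mm tall, about 120 g. Origin: centre of its underside, z up, x and y square to its flat sides. Body 40 x 40 mm (edges rounded 4 mm) from 0 to 84 mm height, then the cap, 30 mm in diameter. Stands on one of the three outer pads; one of the three bottles in the way.
- flask: Round bare aluminium flask with aluminium screw cap, 111 mm tall, about 120 g. Origin: centre of its underside, z up. Straight round body 42 mm in diameter from 0 to 80 mm height, then a conical shoulder to the cap, 29 mm in diameter. Stands on one of the three outer pads; one of the three bottles in the way.
- jar: The wanted thing: a small low round amber glass jar with a flat black screw lid, 44 mm tall, about 90 g. Origin: centre of its underside, z up. Glass 44 mm in diameter up to 30 mm height, lid 46 mm in diameter above. Stands at the start on the stock tray's middle pad, 60 mm (centre to centre) from each of the three taller bottles, which leave no room for a gripper.
- stock_tray: Fixed square white plastic tray, 210 x 210 mm, floor 4 mm thick, rim 16 mm high. Origin: centre of its underside, on the work surface; x and y along its sides. Flat grey printed pads (54 mm) mark the standing places: middle (0, 0) and, around it, (-60, 0), (30, 52), (30, -52) mm in its frame. Which bottle has which outer pad varies; things stand within 3 mm of pad centres.
- side_tray: The side area: fixed bare steel tray, empty at the start, 260 mm along its x, 130 mm along its y, floor 4 mm thick, rim 4 mm wide and 12 mm high. Origin: centre of its underside, on the work surface. Room for the three bottles in a row along x, some 75 mm apart.
- balance: Fixed white laboratory balance, 200 x 170 mm (from 115 mm to -x to 85 mm to +x of its origin), with small display on its -x side and a round steel weighing pan 110 mm in diameter, flat. Origin: on the work surface directly below the pan's centre, z up. Pan top 62 mm above the origin, housing top 52 mm. The pan does not move.
- reagent_bottle: Bystander, leave alone: large amber reagent bottle with black cap, 86 mm in diameter, 190 mm tall, off to the robot's right. Origin: centre of its underside.
- mortar: Bystander, leave alone: white ceramic bowl, 90 mm in diameter, 50 mm tall, at the far edge of the work area. Origin: centre of its underside.
- spoon: Bystander, leave alone: steel measuring spoon 160 mm long, lying flat at the far edge of the work area. Origin: under its middle, x along it.
Things that resemble listed ones, but are neither listed nor needed, are in the scene too. There is more than one size of the jar; the job needs the larger.

How it is judged:
By the outcome, as a careful person would: the job done as asked, in the order asked, and still so for the second after the job is handed in, with the robot touching nothing.
It also fails if it takes over 141 s, if anything falls off the work surface, if the arm or the gripper's body presses on something with over 40 N, if the wrist force passes 120 N, or if a joint passes its speed limit or range.

## Robot

A 7-joint arm with a two-finger parallel gripper is mounted at the origin on the work surface. World frame = base frame: x ahead of the robot, y to its left, z up, the work surface at z = 0. Lengths are in mm, angles in rad, forces in N, time in s.
With the tool pointing down it reaches from about 400 to 875 mm from the base axis. Payload 19.3 kg.
Tool frame: the origin (TCP) lies at the very end of the fingers, on their centre line; the grasp point (between the pads) lies 19 mm behind it (grip_point_offset is the z of the grasp point in the tool frame, in mm); z points along the fingers, x is the direction in which the jaws open and shut, and the axes are right-handed (so a half turn about z gives the same grasp; the last joint's range is limited). The gripper opens to 85 mm and grips with 20 to 120 N. Pads are 22 mm wide; open, the fingers measure 114 mm over their backs; the gripper's body (76 mm by 85 mm) begins 54 mm behind the grasp point. The pads swing forward as they close: fully open they stand 13 mm farther back than shut.
Start: joints at [1.225, 0.521, -0.036, 1.599, 0.021, 1.021, -0.113], TCP at [170.17, -601.379, 231.291] pointing down, gripper open.
Joint ranges: [-2.91, 2.91], [-0.3, 2.13], [-1.5, 1.42], [0.17, 2.43], [-1.26, 4.41], [0.16, 1.93], [-2.52, 2.52]. Speed limits (rad/s): [1.89, 1.89, 2.39, 2.39, 3.01, 3.01, 3.01].

## Interface

Orientations are given as a 3x3 rotation matrix whose columns are the frame's x, y, z axes.
In Python, from workcell import movep, movel, goto_joints, open_gripper, clamp, wait, inverse_kinematics, read_state, camera, PlanningError, finish_job, grip_point_offset gives the robot as it stands. Calls block until the motion is done:
- movep(position, orientation): joint-space move of the TCP to a pose.
- movel(position, frame=None, max_speed=150, guard=None): straight line of the TCP; frame=None keeps the orientation; max_speed is the mean speed in mm/s. With guard (N) it stops when the force on the tool has changed by that much, and returns True; else False.
- goto_joints(angles): joint-space move.
- open_gripper() and clamp(): open the fingers fully, or close them until they stop; the grip force is fixed at half the most.
- wait(seconds).
- inverse_kinematics(position, orientation): joint angles nearest the present ones, or None.
- read_state(): the state.
- camera(name): name is "scene" or "side" or "wrist"; returns a dict with "image" (480x640x3 uint8, blue, green, red), "range_z" (480x640 float32, mm along the optical axis (not along the pixel's ray), 0 where there is no reading), "fx", "fy", "cx", "cy" (pixels), "cam_to_world" (4x4, takes a point from camera to world coordinates). Camera axes: x right, y up, looking along -z (the intrinsics and any distortion apply to the point x, -y, -z); pixel columns grow to the right and rows downward; lengths in mm; the calibration is good to about 2 mm. A picture is of the moment at which its call begins.
A pose or a line that the arm cannot do raises PlanningError and nothing moves.
- finish_job(): hands the job in, once; it reports no verdict.
The state is a dict: "time": time; "qpos": joint angles; "qvel": joint speeds; "joint_efforts": joint torques, N m; "eef_pos": TCP position; "tool_rot": TCP orientation; "ft_force": force on the tool from outside, world axes, zero at the start; "torque": the same for the moment, N m; "finger_gap": finger opening in mm.
Only numpy, scipy, OpenCV 4.12 (cv2) and the standard library are available. Lean on these libraries where they do the work, as an engineer would, in place of code of your own. Each camera call takes 0.05 s, during which the arm holds its last target. There are 200 camera calls.

## Working session

There is one attempt and no reset: what is moved stays moved. The work goes in short steps, each a Python script; the robot and the scene stay as the last script left them, time stands still between calls to the robot, and variables do not carry over. Pictures are saved under pics/ and viewed, on a budget of 14 in all, crops included, one or two more only if the job needs it, and the job is handed in when it is done.

```bash
ls; mkdir -p pics; python3 - <<'E'
from workcell import *
import cv2,numpy as np
s=read_state();print(s["time"],s["eef_pos"],s["tool_rot"],s["finger_gap"],grip_point_offset)
for n in("scene","side"):
    c=camera(n);cv2.imwrite(f"pics/{n}0.png",c["image"]);np.savez(f"{n}0.npz",**c);print(n,c["cam_to_world"].round(2).tolist(),c["fx"],c["cx"],c["cy"],[k for k in c])
E
```

```text
pics
0.0 [ 170.06458348 -601.09551071  230.73235104] [[ 2.72291144e-01 -9.62214843e-01 -3.59429110e-04]
 [-9.62214297e-01 -2.72291373e-01  1.02659437e-03]
 [-1.08567379e-03  6.63152722e-05 -9.99999408e-01]] 85.48186318296635 -18.700000000000003
scene [[-0.25, -0.67, 0.69, 1370.27], [0.97, -0.18, 0.18, 131.32], [-0.0, 0.72, 0.7, 855.41], [0.0, 0.0, 0.0, 1.0]] 525.3921872367664 312.12319587514713 239.69268941504137 ['image', 'range_z', 'fx', 'fy', 'cx', 'cy', 'cam_to_world']
side [[-0.79, 0.38, -0.48, 15.85], [-0.62, -0.5, 0.61, 604.5], [-0.01, 0.78, 0.63, 740.32], [0.0, 0.0, 0.0, 1.0]] 461.4338977264449 314.11153926714934 237.65163999459023 ['image', 'range_z', 'fx', 'fy', 'cx', 'cy', 'cam_to_world']
```

View pics/scene0.png

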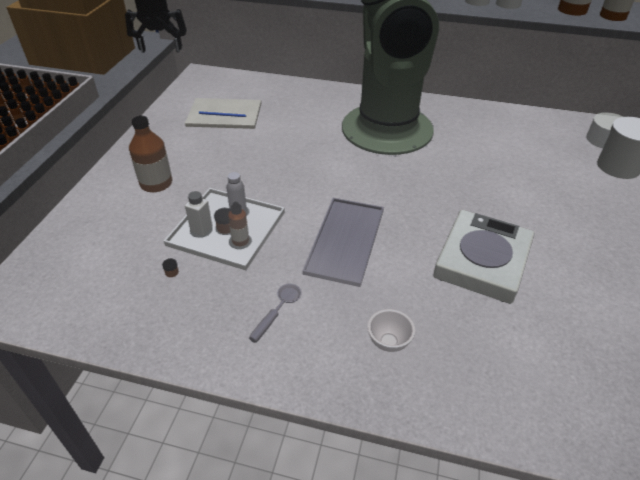

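View pics/side0.png

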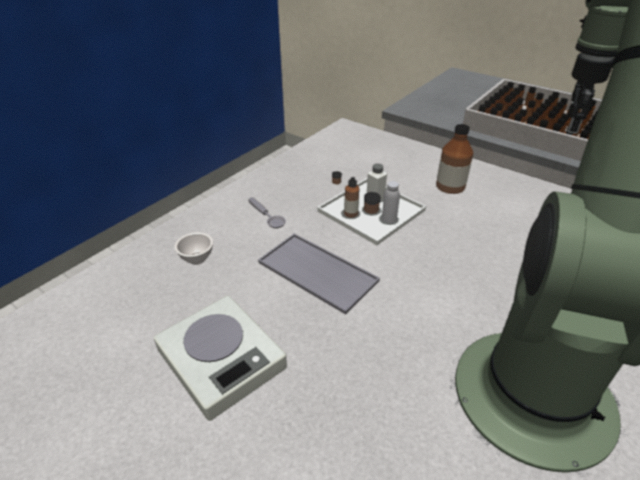

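The scene view shows the dropper bottle (239,228), square bottle (199,216) and flask (236,197) on the stock tray. Jar candidates are the tray's middle one (224,221) and a small one outside the tray (170,268). By the description I choose the middle one. The side tray is at (345,240), the balance pan at (486,248), the reagent bottle at (151,158), the mortar at (391,330) and the spoon at (275,310).

```bash
cat > h.py <<'E'
import numpy as np,cv2
from workcell import *
def cloud(c):
    v,u=np.mgrid[:480,:640];z=c["range_z"].astype(float)
    p=np.stack([(u-c["cx"])/c["fx"]*z,-(v-c["cy"])/c["fy"]*z,-z,np.ones_like(z)],-1)@np.array(c["cam_to_world"]).T
    p=p[...,:3];p[z<=0]=np.nan;return p
def pix(c,u,v,h):
    T=np.array(c["cam_to_world"]);d=T[:3,:3]@[(u-c["cx"])/c["fx"],-(v-c["cy"])/c["fy"],-1]
    return T[:3,3]+d*(h-T[2,3])/d[2]
E
python3 - <<'E'
from h import *
np.set_printoptions(precision=1,suppress=True)
S=np.load("scene0.npz");D=np.load("side0.npz")
for n,c,L in(("scene",S,dict(stock=[(215,191),(284,211),(247,269),(167,236),16],side=[(335,200),(383,206),(358,282),(306,275),12],pan=[(486,248),62],drop=[(238,208),116],sq=[(196,197),105],fl=[(235,179),111],jar=[(223,214),44],small=[(170,264),30],reag=[(140,122),190])),
 ("side",D,dict(stock=[(368,180),(425,209),(378,241),(319,209),16],side=[(294,236),(378,279),(346,309),(259,261),12],pan=[(213,338),62],drop=[(352,182),116],sq=[(377,168),105],fl=[(392,186),111],jar=[(372,198),44],small=[(337,175),30]))):
    print(n)
    for k,v in L.items():
        P=np.array([pix(c,*p,v[-1]) for p in v[:-1]]);print(k,P[:,:2].tolist() if 0 else P[:,:2].round(0).tolist(),P.mean(0))
    p=cloud(c)
    m=(p[...,0]>350)&(p[...,0]<850)&(p[...,1]<0)&(p[...,1]>-600)
    a=(m&(p[...,2]>60)).astype(np.uint8);k,l,st,ce=cv2.connectedComponentsWithStats(a)
    for i in range(1,k):
        if st[i,4]>15: q=p[l==i];print(ce[i],st[i,4],q.mean(0),q[:,2].max())
    q=p[232:262,474:500] if n=="scene" else p[325:350,200:226];print("pan z",np.nanmean(q,(0,1)))
E
python3 - <<'E'
import cv2
a=cv2.imread("pics/scene0.png")[165:285,150:310];cv2.imwrite("pics/c1.png",cv2.resize(a,None,fx=5,fy=5,interpolation=3))
E
```

```text
scene
stock [[428.0, -373.0], [457.0, -181.0], [660.0, -203.0], [610.0, -417.0]] [ 538.8 -293.7   16. ]
side [[381.0, -72.0], [373.0, 48.0], [633.0, 36.0], [641.0, -76.0]] [507.1 -16.   12. ]
pan [[513.0, 287.0]] [513.1 286.8  62. ]
drop [[582.0, -243.0]] [ 581.7 -242.8  116. ]
sq [[558.0, -352.0]] [ 558.4 -352.5  105. ]
fl [[482.0, -288.0]] [ 481.9 -288.   111. ]
jar [[534.0, -306.0]] [ 534.  -305.5   44. ]
small [[700.0, -363.0]] [ 700.4 -362.9   30. ]
reag [[427.0, -539.0]] [ 427.  -538.8  190. ]
[146.9 148.1] 1573 [ 435.2 -532.7  122.4] 192.9564251025489
[235. 186.] 396 [ 482.7 -289.9   90.7] 117.52380606231759
[196.7 205. ] 477 [ 564.3 -351.2   86.6] 111.65753861940618
[237.2 216. ] 372 [ 577.2 -249.2   87.7] 119.90603363857167
pan z [506.6 287.8  61. ]
side
stock [[616.0, -413.0], [413.0, -381.0], [441.0, -187.0], [641.0, -208.0]] [ 527.7 -297.4   16. ]
side [[623.0, -80.0], [372.0, -76.0], [377.0, 43.0], [628.0, 43.0]] [499.9 -17.4  12. ]
pan [[506.0, 290.0]] [506.3 290.3  62. ]
drop [[560.0, -240.0]] [ 560.2 -240.3  116. ]
sq [[556.0, -355.0]] [ 556.1 -354.5  105. ]
fl [[474.0, -292.0]] [ 473.5 -292.2  111. ]
jar [[534.0, -303.0]] [ 534.5 -303.3   44. ]
small [[692.0, -362.0]] [ 692.3 -362.1   30. ]
[457.  153.9] 1293 [ 406.4 -523.7  122.7] 196.13513565975518
[377.1 175.4] 346 [ 549.9 -347.8   87.4] 114.94477051080787
[352.1 190.2] 286 [ 561.6 -244.9   88.2] 122.68235614271134
[392.  194.5] 353 [ 467.3 -285.1   91.6] 120.37401207790879
pan z [507.7 289.9  63.8]
```

View pics/c1.png

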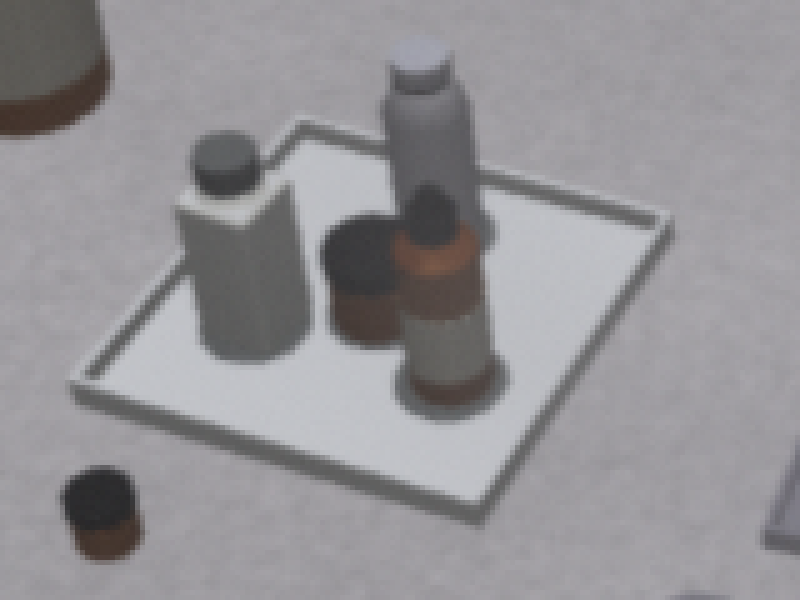

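The crop confirms the middle jar at crop (370,285). The one outside the tray, at crop (102,512), is clearly smaller. Next is a wrist look from above the tray.

```bash
cat >> h.py <<'E'
def Rd(a):
    "tool down, jaw axis at world angle a (rad)"
    c,s=np.cos(a),np.sin(a);return np.array([[c,s,0],[s,-c,0],[0,0,-1.]])
E
python3 - <<'E'
from h import *
movep([530,-297,330],Rd(np.radians(-80)))
s=read_state();print(s["time"],s["eef_pos"],s["qpos"])
c=camera("wrist");np.savez("w1.npz",**c);cv2.imwrite("pics/w1.png",c["image"]);print(np.array(c["cam_to_world"]).round(2).tolist(),c["fx"],c["cx"],c["cy"])
E
```

```text
1.8583 [ 529.31612112 -298.12579204  329.7732775 ] [ 0.4964313   0.41190257 -0.1169725   1.51703891  0.05035174  1.21594765
 -1.02610292]
[[0.17, 0.95, 0.27, 599.02], [-0.99, 0.17, 0.05, -286.45], [0.0, -0.28, 0.96, 472.99], [0.0, 0.0, 0.0, 1.0]] 340.34942858984545 323.7707354697259 236.263255739712
```

View pics/w1.png

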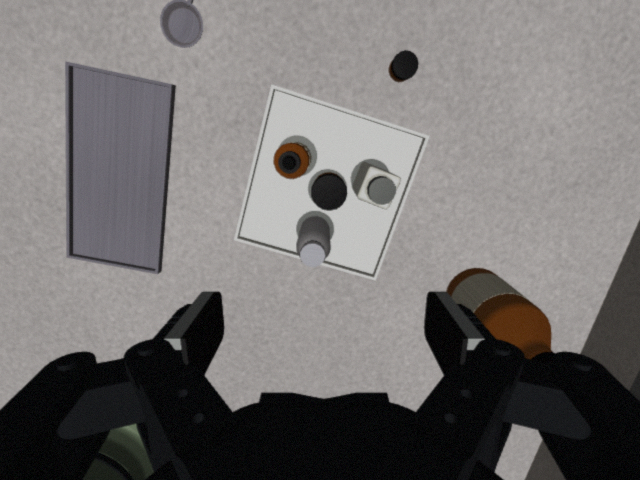

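The wrist view shows the stock tray at (240..428, 88..278), with the dropper at (291,160), the jar at (329,190), the square bottle at (382,189) and the flask at (312,252). I'll enlarge it to read positions.

```bash
python3 - <<'E'
import cv2
a=cv2.imread("pics/w1.png")[80:285,230:435];cv2.imwrite("pics/c2.png",cv2.resize(a,(574,574),interpolation=2) if 0 else cv2.resize(a,(600,600),interpolation=2))
E
```

```text
(no output)
```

View pics/c2.png

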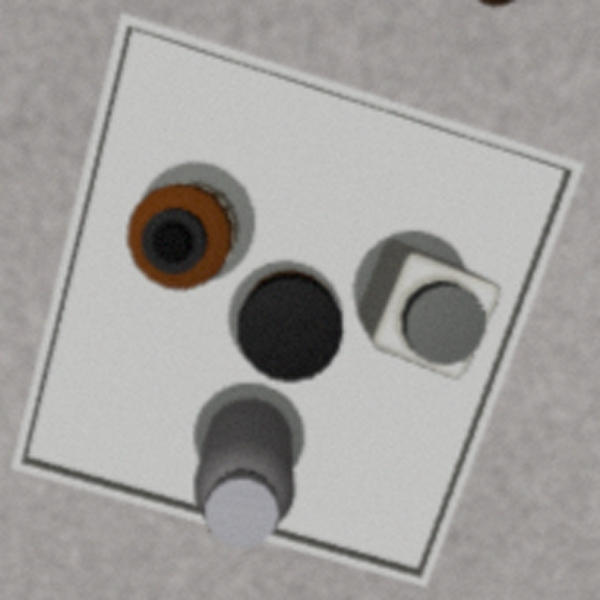

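The crop shows the cap tops at dropper (174,240), jar (290,327), square (444,322) and flask (241,511), plus the tray corners and the square's shoulder corners. I'll convert these to positions.

```bash
python3 - <<'E'
from h import *
np.set_printoptions(precision=1,suppress=True)
c=np.load("w1.npz");k=205/600
f=lambda x,y,h:pix(c,230+(x+.5)*k-.5,80+(y+.5)*k-.5,h)[:2]
def quad(P,n):
    P=np.array(P);m=P.mean(0);e=P-np.roll(P,-1,0);a=np.degrees(np.arctan2(e[:,1],e[:,0]))%90
    print(n,m,"edge",np.hypot(*e.T),"ang",a)
    return m
t=quad([f(x,y,16) for x,y in((122,14),(583,165),(424,586),(13,467))],"stock")
quad([f(x,y,84) for x,y in((411,250),(500,290),(460,379),(375,345))],"sqbody")
quad([pix(c,u,v,12)[:2] for u,v in((67,63),(175,85),(160,272),(68,257))],"side")
J=f(290,327,44);print("jar",J)
for n,q in dict(dropT=(174,240,116),dropB=(180,236,82),sq=(444,322,105),fl=(241,511,111)).items():
    p=f(*q);print(n,p,"from jar",np.hypot(*(p-J)),np.degrees(np.arctan2(*(p-J)[::-1])))
E
```

```text
stock [ 533.9 -302.7] edge [209.4 209.5 208.6 208.9] ang [82.9 82.8 82.7 83. ]
sqbody [ 556.  -357.9] edge [38.2 37.7 36.8 38.9] ang [76.4 78.6 78.2 80.7]
side [502.6 -22.7] edge [132.  256.1 130.9 257.7] ang [89.  88.1 89.7 88.4]
jar [ 536.3 -303.9]
dropT [ 570.  -255.5] from jar 58.95338839470057 55.19381900529337
dropB [ 569.1 -254.6] from jar 59.19546099962142 56.38771728869448
sq [ 556.9 -357.2] from jar 57.120196834871486 -68.93655684955515
fl [ 473.1 -295.1] from jar 63.80651511328773 172.06611029279057
```

Tray pose is (534,-303) with yaw −7°, and all items agree with its pads. I'll start with the flask.

```bash
cat >> h.py <<'E'
FL=np.array([473.1,-295.1]);DR=np.array([569.4,-255.0]);SQ=np.array([556.6,-357.5]);JAR=np.array([536.3,-303.9])
A=dict(FL=-97,DR=-34,SQ=-11.5)           # jaw angles at the stock tray
SLOT=dict(FL=(430,-20),SQ=(503,-20),DR=(576,-20)); SA=-90
SPOT=dict(FL=FL,DR=DR,SQ=SQ)
OFF=-grip_point_offset
def st(): return np.array(read_state()["eef_pos"])
def above(xy,a,z):
    movep([*xy,z],Rd(np.radians(a)));wait(.15)
    return np.array(xy,float)-st()[:2]    # residual xy error, to be added to the command
def pick(xy,a,z,up=200,fast=150):
    e=above(xy,a,up)
    hit=movel([*(xy+e),z],max_speed=fast,guard=12);wait(.15);p=st()
    clamp();s=read_state();g=s["finger_gap"]
    print("pick at",p.round(1),"hit",hit,"gap",round(g,1),"t",round(s["time"],1))
    movel([*(xy+e),up],max_speed=200)
    print("  lifted gap",round(read_state()["finger_gap"],1))
def place(xy,a,z,up=200):
    xy=np.array(xy,float);e=above(xy,a,up)
    movel([*(xy+e),z+12],max_speed=180);hit=movel([*(xy+e),z-2],max_speed=30,guard=6);p=st()
    open_gripper();wait(.1)
    print("placed at",p.round(1),"hit",hit,"t",round(read_state()["time"],1))
    movel([*(xy+e),up],max_speed=200)
ZB=4+64-OFF
E
python3 - <<'E'
from h import *
for k in SPOT:
  for xy,a in((SPOT[k],A[k]),(SLOT[k],SA)):
    for z in(ZB,200): print(k,z,inverse_kinematics([*xy,z],Rd(np.radians(a))) is not None,end=' ')
print(inverse_kinematics([508,289,100],Rd(np.radians(-90))))
pick(FL,A["FL"],ZB)
c=camera("wrist");cv2.imwrite("pics/w2.png",c["image"])
place(SLOT["FL"],SA,ZB)
c=camera("side");cv2.imwrite("pics/s2.png",c["image"])
E
```

```text
FL 49.3 True FL 200 True FL 49.3 True FL 200 True DR 49.3 True DR 200 True DR 49.3 True DR 200 True SQ 49.3 True SQ 200 True SQ 49.3 True SQ 200 True [-0.38769183  0.64213835 -0.32975429  1.80243669  0.29022804  0.74460762
 -2.44218811]
pick at [ 472.  -294.9   50.1] hit False gap 40.5 t 4.5
  lifted gap 40.7
placed at [430.  -18.7  49.5] hit True t 8.6
```

View pics/s2.png

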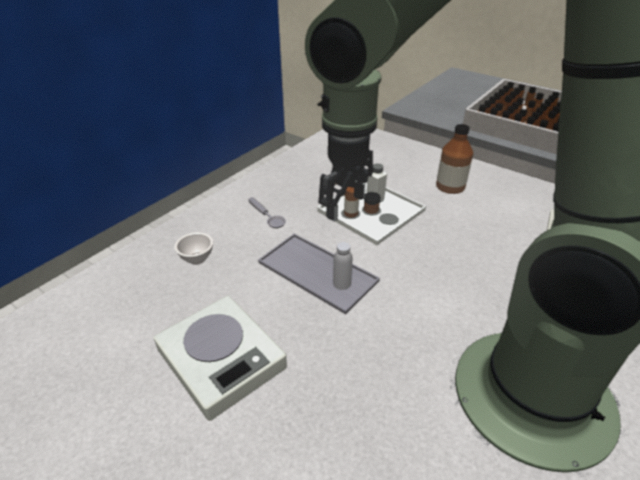

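The flask stands at (343,270) on the side tray and nothing else has moved. I'll add a second fine correction with logged poses, then move the other two.

```bash
cat >> h.py <<'E'
def fine(xy,e,z):
    "correct xy at low height, return updated correction"
    wait(.3);r=np.array(xy,float)-st()[:2];e=e+r
    movel([*(np.array(xy)+e),z],max_speed=30);wait(.3);return e
def pick(xy,a,z,up=200,low=25):
    xy=np.array(xy,float);e=above(xy,a,up)
    if movel([*(xy+e),z+low],max_speed=150,guard=12): raise SystemExit("contact")
    e=fine(xy,e,z+low);hit=movel([*(xy+e),z],max_speed=60,guard=12);wait(.3);p=st()
    clamp();s=read_state();q=st()
    print("pick at",p.round(1),q.round(1),"hit",hit,"gap",round(s["finger_gap"],1),"t",round(s["time"],1))
    movel([*(xy+e),up],max_speed=200);print("  lifted gap",round(read_state()["finger_gap"],1));return p
def place(xy,a,z,up=200):
    xy=np.array(xy,float);e=above(xy,a,up)
    movel([*(xy+e),z+12],max_speed=150);e=fine(xy,e,z+12)
    hit=movel([*(xy+e),z-2],max_speed=25,guard=6);p=st()
    open_gripper();wait(.2)
    print("placed at",p.round(1),st().round(1),"hit",hit,"t",round(read_state()["time"],1))
    movel([*(xy+e),up],max_speed=200);return p
E
python3 - <<'E'
from h import *
for k in("DR","SQ"):
    pick(SPOT[k],A[k],ZB);place(SLOT[k],SA,ZB)
c=camera("wrist");cv2.imwrite("pics/w3.png",c["image"])
c=camera("side");cv2.imwrite("pics/s3.png",c["image"])
E
```

```text
pick at [ 569.3 -255.    49.6] [ 569.2 -254.9   49.5] hit False gap 38.7 t 14.2
  lifted gap 38.4
placed at [575.7 -19.6  49.3] [575.4 -20.   49.2] hit True t 19.5
pick at [ 556.5 -357.5   49.6] [ 556.5 -357.4   49.5] hit False gap 39.7 t 25.4
  lifted gap 39.3
placed at [502.7 -19.8  49.3] [502.5 -20.   49.3] hit True t 31.2
```

View pics/s3.png

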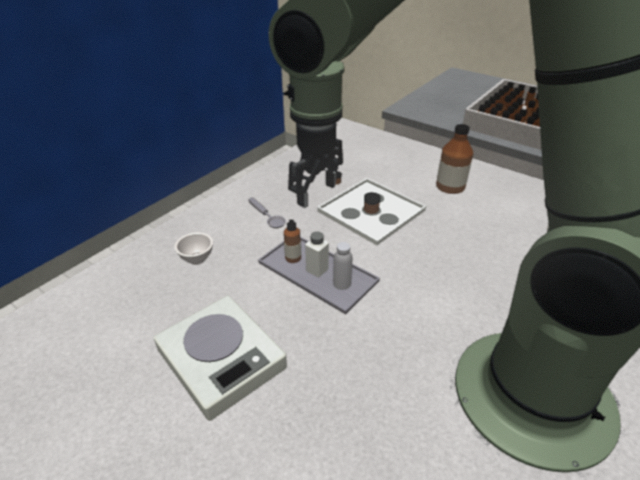

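All three bottles stand on the side tray (dropper 292,242; square 317,256; flask 343,270) and the jar stands free at (372,202). Next I'll pick the jar and look at the pan from above.

```bash
python3 - <<'E'
from h import *
print(inverse_kinematics([508,289,67],Rd(np.radians(-30))))
pick(JAR,-30,4+24-OFF,low=45)
movel([*JAR,230],max_speed=200)
movep([508,289,330],Rd(np.radians(-30)));wait(.3)
c=camera("wrist");np.savez("w4.npz",**c);cv2.imwrite("pics/w4.png",c["image"]);print(st(),read_state()["finger_gap"])
E
```

```text
[-0.37924284  0.69443974 -0.34312575  1.81587701  0.34493488  0.69025224
 -1.44103394]
pick at [ 536.3 -303.8    9.5] [ 536.2 -303.8    9.6] hit False gap 44.5 t 37.4
  lifted gap 44.7
[508.13292567 288.77880367 329.9744824 ] 44.498849101477674
```

View pics/w4.png

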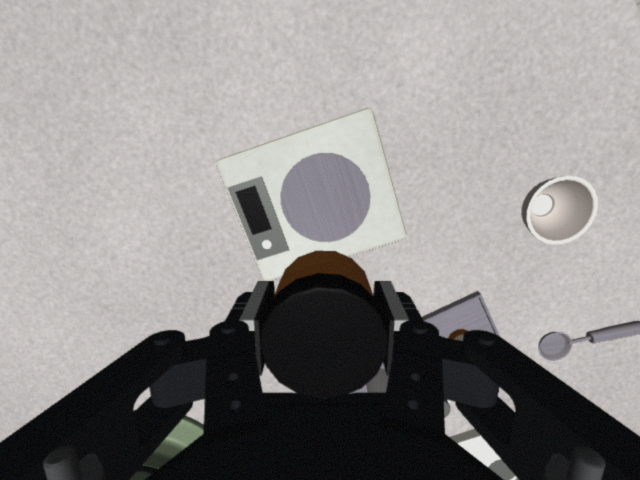

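The jar is held level at (323,340). The pan spans columns 281–370 and rows 152–242, so its centre is about (325.5,197).

```bash
python3 - <<'E'
from h import *
c=np.load("w4.npz")
P=pix(c,325.5,197,62)[:2];print("pan",P,"diam",np.linalg.norm(pix(c,281,197,62)-pix(c,370.5,197,62)))
assert np.hypot(*(P-[508,289]))<8
place(P,-30,62+24-OFF+1,up=230)
c=camera("side");cv2.imwrite("pics/s5.png",c["image"][280:430,140:300].repeat(4,0).repeat(4,1))
E
```

```text
pan [511.13474361 288.56804655] diam 108.90538012141323
placed at [510.9 288.4  67.6] [510.7 288.2  67.3] hit True t 45.1
```

View pics/s5.png

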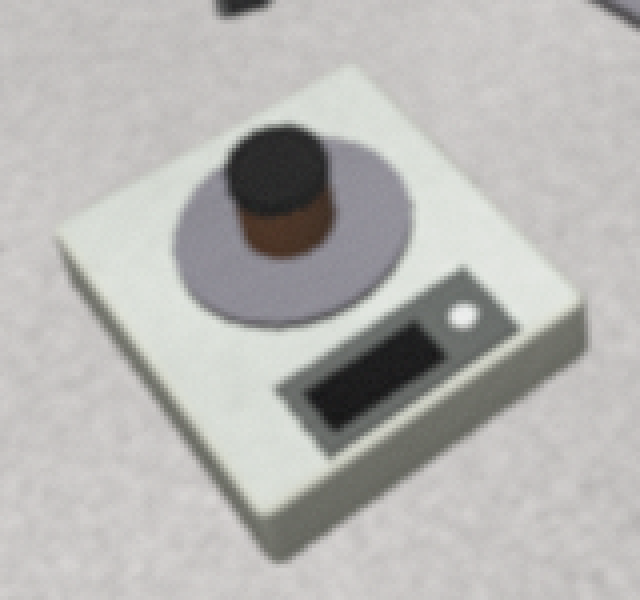

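The jar is upright on the pan, with its base at about (290,226) against the pan centre at (294,232). That puts it within a few mm of the middle. Now the bottles go back.

```bash
python3 - <<'E'
from h import *
SL=dict(FL=(430,-18.8),SQ=(502.6,-19.9),DR=(575.6,-19.8))
TO=dict(SPOT,FL=np.array([472.0,-294.9]))
for k in("SQ","DR","FL"):
    pick(SL[k],SA,ZB);place(TO[k],A[k],ZB)
movep([530,-297,330],Rd(np.radians(-80)));wait(.4)
c=camera("wrist");np.savez("w6.npz",**c);a=c["image"][80:285,230:435];cv2.imwrite("pics/c6.png",cv2.resize(a,(600,600),interpolation=2));print(st(),np.array(c["cam_to_world"])[:3,3])
E
```

```text
pick at [502.5 -19.9  49.5] [502.5 -19.8  49.5] hit False gap 39.5 t 50.7
  lifted gap 39.6
placed at [ 556.4 -357.3   49.5] [ 556.  -357.2   49.1] hit True t 56.5
pick at [575.6 -19.8  49.6] [575.5 -19.8  49.5] hit False gap 38.6 t 62.4
  lifted gap 38.7
placed at [ 569.2 -254.9   49.5] [ 568.8 -254.7   49.1] hit True t 67.8
pick at [429.9 -18.7  49.5] [429.9 -18.8  49.5] hit False gap 40.5 t 73.2
  lifted gap 40.7
placed at [ 471.8 -294.8   49.6] [ 471.5 -294.7   49.3] hit True t 78.5
[ 529.89523655 -296.9931309   329.80072825] [ 599.52640557 -285.29405615  472.87843228]
```

View pics/c6.png

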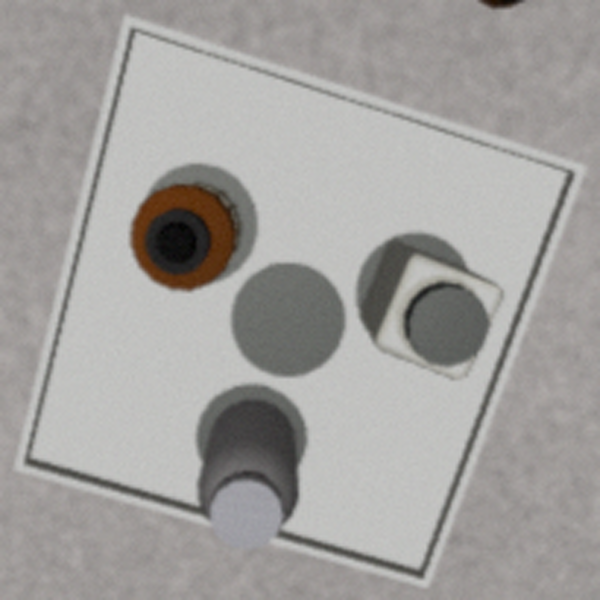

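The crop shows all three bottles back on their pads. Allowing for the small camera shift (tray corners moved about +3,+1 px), the tops are within about 2 px (~1 mm) of their original pixels. One last overall check, with the arm clear.

```bash
python3 - <<'E'
from h import *
c=camera("scene");cv2.imwrite("pics/s7.png",c["image"])
E
```

```text
(no output)
```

View pics/s7.png

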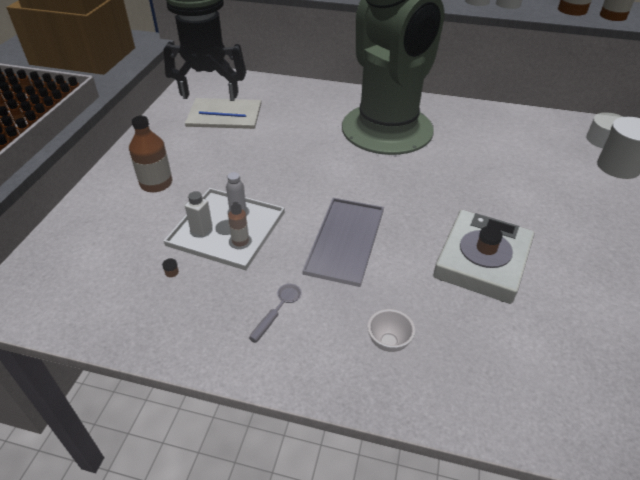

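The jar stands on the pan at (488,240). The bottles are back at their original pixels, the side tray is empty, the bystanders have not moved, and the gripper is clear of everything.

```bash
python3 -c "
from workcell import *
print(read_state()['time']);finish_job()"
```

```text
80.5167
the job is handed in; nothing more can be done
```

I moved all three bottles to the side tray, set the larger jar on the balance pan, put each bottle back on its own spot, and handed the job in at 80.5 s of the allowed 141 s.

- **Bottles:** a wrist picture afterwards, compared with the one from the start, shows all three upright and within about 1 mm of where they stood.
- **Jar:** it is upright and within a few mm of the pan's centre.
- **Rest of the scene:** the side tray is empty. The reagent bottle, mortar, spoon and the small look-alike jar appear unmoved.

No check failed. My hand-read pixel positions from the scene and side cameras disagreed with the wrist camera by up to about 15–20 mm in places. I used the wrist values for picking and placing, and the jaws closed on each item at about its known width. I did not separately check forces or joint speeds against the limits.

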